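# Ease the clamp of the carver's whetstone box

### The job

Lift the deep wooden lid off the whetstone box by its knob and set it down gently, upright, in the middle of the cork mat. Then turn the brass thumbscrew in the box clockwise until it seats firmly, back it off a quarter turn so that the stone has room to swell, and finish still gripping the screw head there, without letting go. Leave the knife, the notched stick and the oil bottle where they lie.

Things in the scene. Friction and masses are not known exactly. Their poses are not given: they have to be found in the camera images.
- stone_box: Whetstone box, fixed: dark base board 190 (x) x 110 (y) x 12 mm, on it a tray 148 x 74 mm with walls up to 30 mm above the bench and a fixed sand-coloured stone, top at 34 mm. Origin: centre of the underside; x along the box. The thumbscrew stands upright at +46 mm along x, y = 0, under the lid at the start. The lid stands on the base board round the tray.
- lid_knob (a point): Lid's grip point: centre of the dark upright cylinder (30 mm across, 26 mm tall, on a thin 10 mm stem) amid its top, 24 mm above the top face. Loose lid, pale wood, about 0.2 kg: upside-down box 164 (x) x 90 x 84 mm tall, 5 mm walls, open below, lower rim 108 mm under this point. 3 mm play round the tray; it hides the thumbscrew: raise it straight up 80 mm before moving it sideways.
- mat_top (a point): Centre of the top face of the cork mat, 210 (x) x 140 (y) x 3 mm, fixed flat on the bench. With the lid standing on the mat the lid_knob point is 108 mm above this point.
- screw_grip (a point): Grip point of the thumbscrew, on its upright axis, 70 mm above the bench. Brass head: upright flat bar 44 mm long (point's x), 12 mm thick (y), 50 to 84 mm above the bench, parallel faces to pinch from above; red mark on top of its -x half. Below: hub 22 mm across (top at 50 mm) and steel clamp bar (top at 44 mm); all else is lower. The head does not rise or sink as it turns.
- clamp_screw (a joint): Turn of the thumbscrew, rad; grows clockwise seen from above (tightening). It seats on a hard stop at 3.0, the clamp bar then pressing on the stone; it starts 0.4 to 1.1 short of that. A quarter turn back from the seat is 1.43. Light even drag, about 0.04 N m; stays where it is left. Yaw of the head = yaw of the box minus this value.
- knife_center (a point): Open pocket knife lying on the bench, red-brown handle, 150 mm long, 22 mm wide, 14 mm high; point near its middle. Leave alone.
- stick_center (a point): Pale wooden stick with notches, 170 x 22 x 21 mm, lying on the bench; point at its centre. Leave alone.
- oil_center (a point): Small amber oil bottle standing on the bench, 40 mm across, 85 mm tall; point at mid-height. Leave alone.
There are look-alikes about, which are no part of the job. Of the things like the part that bears lid_knob, leave any that is orange or pink; of the rest the larger one is meant.

How it is judged (in metres and radians):
On the way, in this order (a step that is already met when the one before it is completed fails the run):
1. the lid stands upright on the cork mat, let go (horizontal distance between lid_knob and mat_top below 0.045 m and height (world z) of lid_knob between 0.106 and 0.117 m and angle between lid_knob's own z axis and vertical below 0.06 rad and contact force between the fingers and lid below 0.1 N), for 0.3 s.
2. the thumbscrew is turned clockwise until it seats (value of joint clamp_screw above 2.94 rad), for 0.2 s.
At the end, for the whole second after the job is handed in: The lid stands upright, let go, on the mat with its knob within 45 mm of the mat's centre; the screw, having been seated, is backed off a quarter turn (1.57 rad, within 0.35 rad) and still; and the fingers grip its head (over 2 N, grasp point within 30 mm of the head's grip point) (all of step 1 and value of joint clamp_screw between 1.08 and 1.78 rad and velocity of joint clamp_screw between -0.1 and 0.1 rad/s and contact force between the fingers and clamp_screw above 2 N and distance between the grasp point and screw_grip below 0.03 m); the arm keeps its last pose, push and grip.
It fails at once if the lid is dropped (falls faster than 0.5 m/s while not held) (linear speed of lid above 0.5 m/s and contact force between the fingers and lid below 0.1 N).
It fails at once if the knife, stick or bottle is moved by more than 25 mm (distance of any of knife_center, stick_center, oil_center from where it was at the start of the episode above 0.025 m).
It also fails if it takes over 67 s, if anything falls off the work surface, if the arm or the gripper's body presses on something with over 40 N, if the wrist force passes 120 N, or if a joint passes its speed limit or range.

### The arm

A 6-joint arm with a two-finger parallel gripper is mounted at the origin on the work surface. World frame = base frame: x ahead of the robot, y to its left, z up, the work surface at z = 0. Lengths are in m, angles in degrees, forces in N, time in s.
With the tool pointing down it reaches from about 0.4 to 0.825 m from the base axis. Payload 7 kg.
Tool frame: the origin (TCP) lies between the finger pads; the fingertips stand 22 mm ahead of it and the grasp point (between the pads) lies 3 mm ahead of it; z points along the fingers, y is the line along which they close (so a half turn about z gives the same grasp; the last joint's range is limited). The gripper opens to 88 mm and grips with 3 to 60 N. Pads are 19 mm wide; open, the fingers measure 130 mm over their backs; the gripper's body (78 mm by 193 mm) begins 47 mm behind the grasp point.
Start: joints at [90.705, 20.546, 0.682, 0, -70.136, -16.507], TCP at [0.184, 0.649, 0.249] pointing down, gripper open.
Joint ranges: [-176.03, 176.03], [-82.01, 121.73], [-58.28, 71.71], [-173.87, 95.51], [-174.79, -0.11], [-173.66, 173.66]. Speed limits (degrees/s): [136.94, 136.94, 172.46, 180, 180, 180].

### API

Orientations are given as [roll, pitch, yaw] about the fixed x, y, z axes, in that order (R = Rz(yaw) Ry(pitch) Rx(roll)).
In Python, from plant import ctrl gives the robot as it stands.
- The arm moves only by the tool apply_moves, never from a script. Its argument "targets" is a list of rows, each an object with "travel": the shift along the tool's x, y, z in mm, a list of three; "roll": the turn about the tool's z in degrees; "jaw": the finger opening in mm, from 0 to 87.6. In form: [{"travel": [tx, ty, tz], "roll": roll, "jaw": jaw}, ...]. A call has 1 to 10 rows; each row shifts and turns the commanded pose from where the row before left it, along the tool's axes as they then stand; what a row does not reach is not made up. A row lasts 1/10 s, in which the tool goes at most 50 mm and 8.59 degrees, less where a joint would pass 70% of its speed; a pose out of reach is approached as far as the arm can. A call with a gripper value outside its range is refused whole. The fingers move at their own pace and stop on an object; the grip force is fixed at half the most. Time passes only in rows, so rows that do not move let the fingers close. It gives the time, the measured TCP pose, the force, the opening and the grip force at its end, in the units of the state.
- ctrl.get_obs(): the state, without advancing time (a new reading comes with each control period).
- ctrl.snapshot(name): name is "side" or "top"; returns the picture (400x640x3 uint8, red, green, blue); there is no depth.
- ctrl.calibration(name): a dict with "K" (3x3 intrinsics, pixels), "dist_coeffs" ([k1, k2, p1, p2, k3] as OpenCV has them; the pictures are not rectified), "extrinsics" (4x4, takes a point from camera to world coordinates). Camera axes: x right, y down, z forward; pixel columns grow to the right and rows downward; lengths in m; the calibration is good to about 2 mm. A picture is of the moment at which its call begins. calibration takes no time and is no camera call.
- ctrl.close_job(): hands the job in; it is judged then, once.
The state is a dict: "clock": time; "joint_pos": joint angles; "qvel": joint speeds; "tau": joint torques, N m; "tool_pos": TCP position; "orientation": TCP orientation; "force": force on the tool from outside, world axes, zero at the start; "moment": the same for the moment, N m; "opening": finger opening in m; "gripper_force": force on a finger pad.
Only numpy, scipy, OpenCV 4.12 (cv2) and the standard library are available. Lean on these libraries where they do the work, as an engineer would, in place of code of your own. Each camera call takes 0.05 s, during which the arm holds its last target. There are 200 camera calls.

## Working session

There is one attempt and no reset: what is moved stays moved. The work goes in short steps, Python scripts to look and compute and a tool call to move; the robot and the scene stay as the last step left them, time stands still between calls to the robot, and variables do not carry over. Pictures are saved under pics/ and viewed, at most 10 in all, crops included, and the job is handed in when it is done.

Besides the shell and the picture viewer there is one more tool, called after "Call:" in YAML: its name, and indented under it one key for each argument. apply_moves: Moves the arm, as the interface text tells. Its arguments: {"type":"object","properties":{"targets":{"type":"array","items":{"type":"object","properties":{"travel":{"type":"array","items":{"type":"number"}},"roll":{"type":"number"},"jaw":{"type":"number"}}}}},"required":["targets"]}

```bash
ls; mkdir -p pics
cat > h.py <<'E'
import cv2,numpy as np
from plant import ctrl
def snap(c,n):
    im=ctrl.snapshot(c); cv2.imwrite(f'pics/{n}.png',im[:,:,::-1]); return im
def ray(c,u,v):
    k=ctrl.calibration(c);T=np.array(k['extrinsics'])
    p=cv2.undistortPoints(np.array([[[u,v]]],float),np.array(k['K']),np.array(k['dist_coeffs']))[0,0]
    return T[:3,3],T[:3,:3]@np.array([p[0],p[1],1])
def atz(c,u,v,z):
    o,d=ray(c,u,v); return (o+d*(z-o[2])/d[2]).round(4)
def tri(a,b):
    (o,d),(p,e)=ray(*a),ray(*b); 
    s=np.linalg.lstsq(np.c_[d,-e],p-o,rcond=None)[0]
    A,B=o+s[0]*d,p+s[1]*e; return ((A+B)/2).round(4),np.linalg.norm(A-B).round(4)
def proj(c,P):
    k=ctrl.calibration(c);W=np.linalg.inv(np.array(k['extrinsics']))
    return cv2.projectPoints(np.array(P,float).reshape(-1,1,3),cv2.Rodrigues(W[:3,:3])[0],W[:3,3],np.array(k['K']),np.array(k['dist_coeffs']))[0].reshape(-1,2).round(1)
E
python3 - <<'E'
from h import *
for c in('top','side'):
    snap(c,c+'0'); print(np.array(ctrl.calibration(c)['extrinsics']).round(3))
print(ctrl.get_obs())
E
```

```text
pics
[[-0.009 -0.991  0.132  0.347]
 [-1.     0.006 -0.019  0.012]
 [ 0.018 -0.132 -0.991  1.496]
 [ 0.     0.     0.     1.   ]]
[[ 0.999 -0.039  0.015  0.531]
 [-0.039 -0.747  0.664 -0.751]
 [-0.014 -0.664 -0.748  0.946]
 [ 0.     0.     0.     1.   ]]
{'clock': 0.1, 'joint_pos': array([ 9.07041413e+01,  2.05866218e+01,  6.39811971e-01, -1.77527712e-02,
       -7.01356753e+01, -1.65081180e+01]), 'qvel': array([ 0.09611194, -0.11362147,  0.09159068,  0.08967072,  0.05313403,
        0.10211398]), 'tau': array([-1.14079296e-03, -5.84164453e+01,  2.93752688e+01,  7.01542765e+00,
        1.02698343e-02, -4.39613257e-05]), 'tool_pos': array([0.18373315, 0.64909908, 0.2477303 ]), 'orientation': array([ 1.79916172e+02, -7.43856474e-03, -1.58100155e+01]), 'force': array([-0.30417966, -0.33603269,  0.91264691]), 'moment': array([ 0.00127723,  0.02116795, -0.01299552]), 'gripper_force': 0.0, 'opening': 0.08745061760108429}
```

View pics/top0.png

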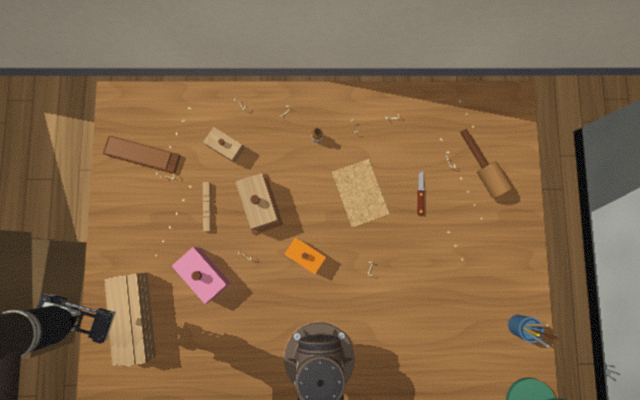

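View pics/side0.png

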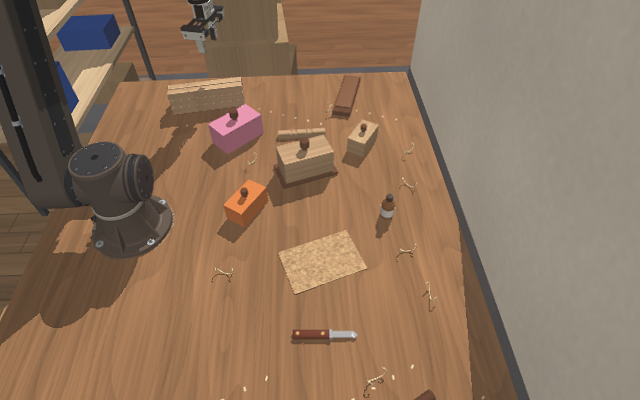

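Top view: candidates for the lid are the large pale one at (257,200), a small pale one at (223,143), an orange one at (306,256) and a pink one at (200,275). By the description I choose the large pale one, which is at (305,155) in the side view. The mat is at (360,193) top and (322,261) side. The bottle is at (318,135), the knife at (421,193) and the stick at (206,207). Next is a close crop of the lid and mat.

Run:
```python
import cv2,numpy as np
a=cv2.imread('pics/top0.png')[150:250,190:400]; b=cv2.imread('pics/side0.png')[120:300,260:380]
cv2.imwrite('pics/c1.png',cv2.resize(a[:, :100],None,fx=6,fy=6,interpolation=cv2.INTER_CUBIC)[:600])
cv2.imwrite('pics/c2.png',cv2.resize(b[:80],None,fx=6,fy=6,interpolation=cv2.INTER_CUBIC))
from h import *
print([atz('top',*p,.003) for p in((332,170),(369,160),(389,213),(353,226))])
print([atz('side',*p,.003) for p in((278,262),(348,231),(367,267),(296,292))])
```

```text
[array([ 0.6423, -0.0513,  0.003 ]), array([ 0.678, -0.184,  0.003]), array([ 0.4874, -0.2502,  0.003 ]), array([ 0.4426, -0.1225,  0.003 ])]
[array([ 0.4394, -0.1519,  0.003 ]), array([ 0.641, -0.056,  0.003]), array([ 0.6812, -0.1795,  0.003 ]), array([ 0.4881, -0.2454,  0.003 ])]
```

View pics/c1.png

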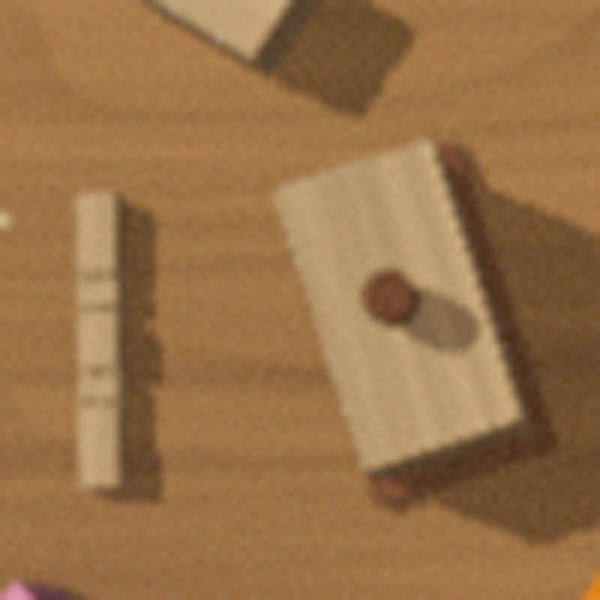

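View pics/c2.png

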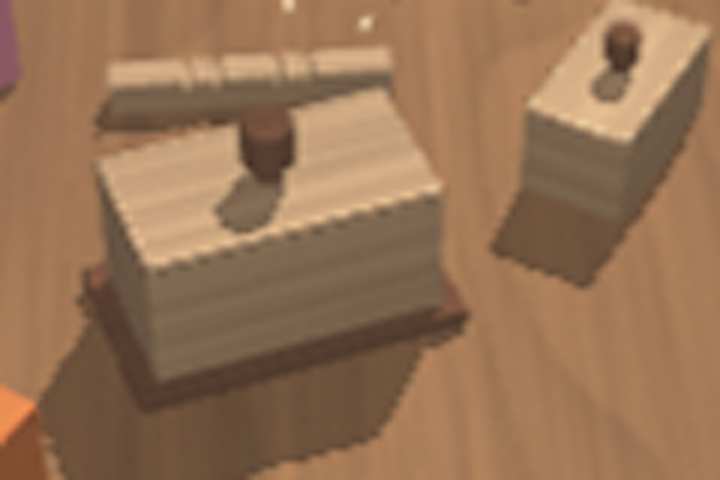

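Crop: the lid's dark base board is visible all round it, which confirms it as the box. The knob is at top (255,199.5) and side (304.5,143.8). The small pale lid has no board.

Run:
```python
from h import *
t=('top',255,199.5)
print(tri(t,('side',304.5,143.8)),atz(*t,.133))
f=lambda c,u,v,o:(u/6+o[0],v/6+o[1])
C=[atz('top',*f(0,u,v,(190,150)),.096) for u,v in((275,187),(435,142),(525,418),(370,472))]
D=[atz('side',*f(0,u,v,(260,120)),.096) for u,v in((155,268),(440,187),(380,90),(100,162))]
for X in(C,D): print(np.array(X)[:,:2],np.mean(X,0),[np.linalg.norm(X[i]-X[i-1]).round(3) for i in range(4)])
print(np.degrees([np.arctan2(*(C[1]-C[2])[1::-1]),np.arctan2(*(C[0]-C[3])[1::-1]),np.arctan2(*(D[1]-D[0])[1::-1]),np.arctan2(*(D[2]-D[3])[1::-1])]))
```

```text
(array([0.5238, 0.2047, 0.1159]), np.float64(0.0)) [0.5216 0.2023 0.133 ]
[[0.5879 0.2714]
 [0.6127 0.1837]
 [0.4593 0.1332]
 [0.4305 0.2171]] [0.5226  0.20135 0.096  ] [np.float64(0.167), np.float64(0.091), np.float64(0.161), np.float64(0.089)]
[[0.4647 0.1346]
 [0.6133 0.1876]
 [0.5861 0.2677]
 [0.4347 0.2171]] [0.5247  0.20175 0.096  ] [np.float64(0.088), np.float64(0.158), np.float64(0.085), np.float64(0.16)]
[18.22178752 19.03345846 19.62939506 18.48034959]
```

Call:
apply_moves:
  targets:
    - {"travel":[0,0,0],"roll":-7.9,"jaw":80}
    - {"travel":[0,0,0],"roll":-7.9,"jaw":80}
    - {"travel":[28,36,0],"roll":0,"jaw":80}
    - {"travel":[28,36,0],"roll":0,"jaw":80}
    - {"travel":[28,36,0],"roll":0,"jaw":80}
    - {"travel":[28,36,0],"roll":0,"jaw":80}
    - {"travel":[28,36,0],"roll":0,"jaw":80}
    - {"travel":[28,36,0],"roll":0,"jaw":80}
    - {"travel":[28,36,0],"roll":0,"jaw":80}
    - {"travel":[28,36,0],"roll":0,"jaw":80}

```text
clock: 1.1
tool_pos: [0.4085, 0.3597, 0.2485]
orientation: [180.0, 0.0, 0.0]
force: [1.5, 0.8, -0.2]
opening: 0.0796
gripper_force: 0.0
```

Call:
apply_moves:
  targets:
    - {"travel":[23,31,0],"roll":0,"jaw":80}
    - {"travel":[23,31,0],"roll":0,"jaw":80}
    - {"travel":[23,31,0],"roll":0,"jaw":80}
    - {"travel":[23,32,0],"roll":0,"jaw":80}
    - {"travel":[23,32,0],"roll":0,"jaw":80}
    - {"travel":[0,0,20],"roll":0,"jaw":80}
    - {"travel":[0,0,20],"roll":0,"jaw":80}
    - {"travel":[0,0,20],"roll":0,"jaw":80}
    - {"travel":[0,0,10],"roll":0,"jaw":80}
    - {"travel":[0,0,0],"roll":0,"jaw":80}

```text
clock: 2.1
tool_pos: [0.522, 0.2039, 0.177]
orientation: [179.9, 0.1, -0.0]
force: [0.1, 0.1, 0.7]
opening: 0.0799
gripper_force: 0.0
```

Run:
```python
from h import *
snap('top','top1')
im=snap('side','side1')[60:200,230:400]
cv2.imwrite('pics/c3.png',cv2.resize(im[:,:,::-1],None,fx=4,fy=4,interpolation=cv2.INTER_CUBIC))
print(ctrl.get_obs()['tool_pos'])
```

```text
[0.5230874  0.20471741 0.1790814 ]
```

View pics/c3.png

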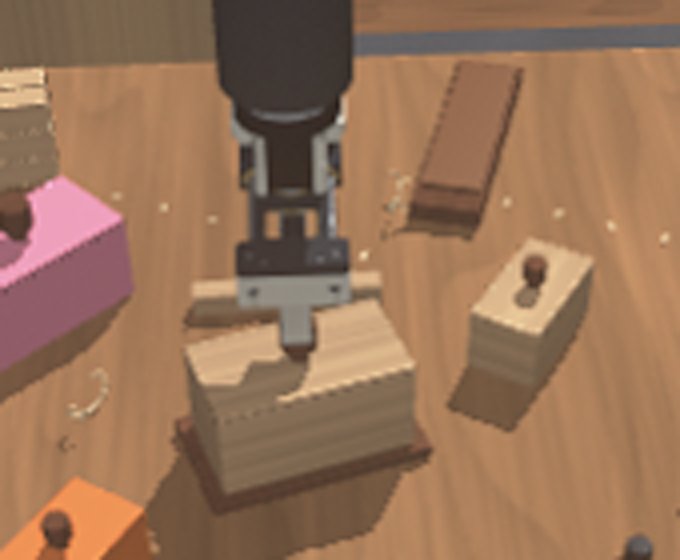

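The finger at crop (297,325) lines up with the knob at (297,348). I'll go down and grip.

Call:
apply_moves:
  targets:
    - {"travel":[0,0,18],"roll":0,"jaw":80}
    - {"travel":[0,0,18],"roll":0,"jaw":80}
    - {"travel":[0,0,12],"roll":0,"jaw":80}
    - {"travel":[0,0,5],"roll":0,"jaw":80}
    - {"travel":[0,0,0],"roll":0,"jaw":60}
    - {"travel":[0,0,0],"roll":0,"jaw":40}
    - {"travel":[0,0,0],"roll":0,"jaw":20}
    - {"travel":[0,0,0],"roll":0,"jaw":10}
    - {"travel":[0,0,0],"roll":0,"jaw":10}
    - {"travel":[0,0,0],"roll":0,"jaw":10}

```text
clock: 3.2
tool_pos: [0.5229, 0.2045, 0.1258]
orientation: [-180.0, -0.0, -0.0]
force: [0.8, -0.5, 0.2]
opening: 0.0374
gripper_force: 0.0
```

Call:
apply_moves:
  targets:
    - {"travel":[0,0,0],"roll":0,"jaw":10}
    - {"travel":[0,0,0],"roll":0,"jaw":10}
    - {"travel":[0,0,0],"roll":0,"jaw":10}
    - {"travel":[0,0,0],"roll":0,"jaw":10}

```text
clock: 3.6
tool_pos: [0.5229, 0.2046, 0.1256]
orientation: [-180.0, -0.0, -0.0]
force: [-0.0, 0.7, 0.6]
opening: 0.0293
gripper_force: 30.0
```

Call:
apply_moves:
  targets:
    - {"travel":[0,0,-4],"roll":0,"jaw":10}
    - {"travel":[0,0,-8],"roll":0,"jaw":10}
    - {"travel":[0,0,-14],"roll":0,"jaw":10}
    - {"travel":[0,0,-14],"roll":0,"jaw":10}
    - {"travel":[0,0,-14],"roll":0,"jaw":10}
    - {"travel":[0,0,-14],"roll":0,"jaw":10}
    - {"travel":[0,0,-14],"roll":0,"jaw":10}
    - {"travel":[0,0,-12],"roll":0,"jaw":10}
    - {"travel":[0,0,-6],"roll":0,"jaw":10}
    - {"travel":[0,0,0],"roll":0,"jaw":10}

```text
clock: 4.6
tool_pos: [0.5231, 0.2046, 0.2265]
orientation: [-179.9, -0.1, -0.0]
force: [0.4, 0.7, -1.6]
opening: 0.0291
gripper_force: 30.0
```

Call:
apply_moves:
  targets:
    - {"travel":[1,6,0],"roll":0,"jaw":10}
    - {"travel":[2,14,0],"roll":0,"jaw":10}
    - {"travel":[2,20,0],"roll":0,"jaw":10}
    - {"travel":[2,20,0],"roll":0,"jaw":10}
    - {"travel":[2,20,0],"roll":0,"jaw":10}
    - {"travel":[2,20,0],"roll":0,"jaw":10}
    - {"travel":[2,20,0],"roll":0,"jaw":10}
    - {"travel":[2,20,0],"roll":0,"jaw":10}
    - {"travel":[2,20,0],"roll":0,"jaw":10}
    - {"travel":[2,20,0],"roll":0,"jaw":10}

```text
clock: 5.6
tool_pos: [0.5412, 0.0225, 0.2249]
orientation: [180.0, 0.1, -0.0]
force: [0.6, 0.6, -2.3]
opening: 0.0293
gripper_force: 30.0
```

Call:
apply_moves:
  targets:
    - {"travel":[2,20,0],"roll":0,"jaw":10}
    - {"travel":[2,20,0],"roll":0,"jaw":10}
    - {"travel":[2,20,0],"roll":0,"jaw":10}
    - {"travel":[3,20,0],"roll":0,"jaw":10}
    - {"travel":[3,20,0],"roll":0,"jaw":10}
    - {"travel":[3,20,0],"roll":0,"jaw":10}
    - {"travel":[3,20,0],"roll":0,"jaw":10}
    - {"travel":[2,20,0],"roll":0,"jaw":10}
    - {"travel":[1,14,0],"roll":0,"jaw":10}
    - {"travel":[0,6,0],"roll":0,"jaw":10}

```text
clock: 6.6
tool_pos: [0.5622, -0.1572, 0.2249]
orientation: [180.0, 0.1, -0.1]
force: [-0.7, 0.5, -2.4]
opening: 0.0293
gripper_force: 30.0
```

Call:
apply_moves:
  targets:
    - {"travel":[0,0,0],"roll":0,"jaw":10}
    - {"travel":[0,0,12],"roll":0,"jaw":10}
    - {"travel":[0,0,15],"roll":0,"jaw":10}
    - {"travel":[0,0,15],"roll":0,"jaw":10}
    - {"travel":[0,0,15],"roll":0,"jaw":10}
    - {"travel":[0,0,15],"roll":0,"jaw":10}
    - {"travel":[0,0,10],"roll":0,"jaw":10}
    - {"travel":[0,0,6],"roll":0,"jaw":10}
    - {"travel":[0,0,4],"roll":0,"jaw":10}
    - {"travel":[0,0,0],"roll":0,"jaw":10}

```text
clock: 7.6
tool_pos: [0.5627, -0.1554, 0.1333]
orientation: [180.0, 0.0, 0.0]
force: [-0.0, -0.2, -1.9]
opening: 0.0296
gripper_force: 30.0
```

Run:
```python
from h import *
a=snap('top','top2')[120:250,180:400]
b=snap('side','side2')[110:300,220:400]
im=np.hstack([cv2.resize(a,(570,337),interpolation=cv2.INTER_CUBIC)[:, :570]])
im2=cv2.resize(b,(320,337),interpolation=cv2.INTER_CUBIC)
a2=cv2.resize(a,(440,260),interpolation=cv2.INTER_CUBIC); 
out=np.zeros((260,690,3),np.uint8);out[:,:440]=a2;out[:,440:]=cv2.resize(b,(250,260))
cv2.imwrite('pics/c4.png',out[:,:,::-1])
# enlarged box only
cv2.imwrite('pics/c5.png',cv2.resize(np.ascontiguousarray(snap('top','top2b')[165:240,225:300,::-1]),(600,600),interpolation=cv2.INTER_CUBIC))
print(ctrl.get_obs()['tool_pos'])
```

```text
[ 0.56317185 -0.15558408  0.13416017]
```

View pics/c4.png

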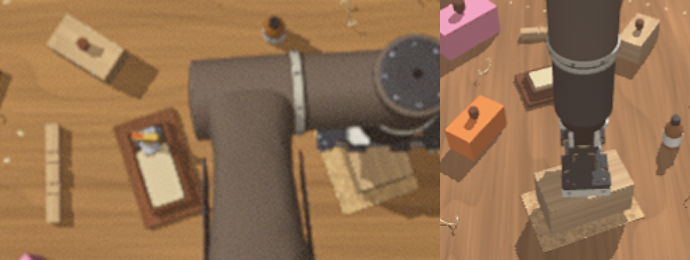

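View pics/c5.png

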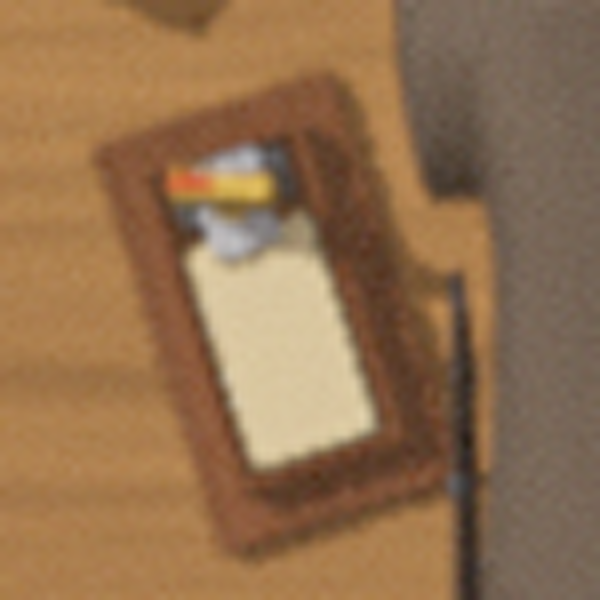

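Top view: the screw is exposed. In the enlarged crop its head runs from the red end at (167,183) to (275,187), so yaw is about −90. The lid hangs upright over the mat. Next I lower the lid.

Call:
apply_moves:
  targets:
    - {"travel":[0,0,6],"roll":0,"jaw":10}
    - {"travel":[0,0,4],"roll":0,"jaw":10}
    - {"travel":[0,0,2],"roll":0,"jaw":10}
    - {"travel":[0,0,2],"roll":0,"jaw":10}
    - {"travel":[0,0,1],"roll":0,"jaw":10}
    - {"travel":[0,0,1],"roll":0,"jaw":10}
    - {"travel":[0,0,0],"roll":0,"jaw":10}
    - {"travel":[0,0,0],"roll":0,"jaw":10}

```text
clock: 8.55
tool_pos: [0.5628, -0.1556, 0.1176]
orientation: [180.0, -0.0, -0.0]
force: [0.2, 0.7, -2.4]
opening: 0.0294
gripper_force: 30.0
```

Run:
```python
from h import *
print(ctrl.get_obs()['tool_pos'],ctrl.get_obs()['force'])
f=lambda u,v:(u/8+225,v/8+165)
A=atz('top',*f(167,183),.084);B=atz('top',*f(275,187),.084);d=B-A
print(A,B,(A+B)/2,np.linalg.norm(d),np.degrees(np.arctan2(d[1],d[0])))
C=[atz('top',*f(*p),.012) for p in((97,158),(330,70),(460,460),(235,560))]
c=np.mean(C,0);x=(C[0]+C[1]-C[2]-C[3])/2;print(C,c,np.linalg.norm(x),np.degrees(np.arctan2(x[1],x[0])),c+.046*x/np.linalg.norm(x))
```

```text
[ 0.56283204 -0.15555039  0.11762204] [ 0.18189408  0.73492875 -2.42585555]
[0.5671 0.2399 0.084 ] [0.5652 0.195  0.084 ] [0.56615 0.21745 0.084  ] 0.044940182465139145 -92.42309737919632
[array([0.5896, 0.2822, 0.012 ]), array([0.6283, 0.1808, 0.012 ]), array([0.4561, 0.1231, 0.012 ]), array([0.4136, 0.2198, 0.012 ])] [0.5219   0.201475 0.012   ] 0.1841651772187131 19.030169902886477 [0.56538596 0.21647404 0.012     ]
```

Call:
apply_moves:
  targets:
    - {"travel":[0,0,1],"roll":0,"jaw":10}
    - {"travel":[0,0,0],"roll":0,"jaw":10}
    - {"travel":[0,0,0],"roll":0,"jaw":10}

```text
clock: 8.85
tool_pos: [0.5629, -0.1555, 0.1166]
orientation: [-180.0, -0.0, -0.0]
force: [-0.1, 0.0, -1.8]
opening: 0.0293
gripper_force: 30.0
```

Call:
apply_moves:
  targets:
    - {"travel":[0,0,0.7],"roll":0,"jaw":10}
    - {"travel":[0,0,0],"roll":0,"jaw":10}
    - {"travel":[0,0,0],"roll":0,"jaw":10}

```text
clock: 9.15
tool_pos: [0.5629, -0.1555, 0.1166]
orientation: [180.0, -0.0, 0.0]
force: [-3.2, 2.2, 4.9]
opening: 0.0293
gripper_force: 30.0
```

The lid is touching the mat (force rose to +4.9 N), so I release it.

Call:
apply_moves:
  targets:
    - {"travel":[0,0,0],"roll":0,"jaw":34}
    - {"travel":[0,0,0],"roll":0,"jaw":45}
    - {"travel":[0,0,0],"roll":0,"jaw":60}
    - {"travel":[0,0,0],"roll":0,"jaw":75}
    - {"travel":[0,0,0],"roll":0,"jaw":80}
    - {"travel":[0,0,0],"roll":0,"jaw":80}
    - {"travel":[0,0,0],"roll":0,"jaw":80}
    - {"travel":[0,0,-10],"roll":0,"jaw":80}
    - {"travel":[0,0,-25],"roll":0,"jaw":80}
    - {"travel":[0,0,-40],"roll":0,"jaw":80}

```text
clock: 10.15
tool_pos: [0.5614, -0.1555, 0.1902]
orientation: [-180.0, 0.3, -0.0]
force: [1.3, 0.8, -0.6]
opening: 0.0799
gripper_force: 0.0
```

Call:
apply_moves:
  targets:
    - {"travel":[0,-20,0],"roll":0,"jaw":70}
    - {"travel":[1,-40,0],"roll":0,"jaw":70}
    - {"travel":[1,-45,0],"roll":0,"jaw":60}
    - {"travel":[1,-45,0],"roll":0,"jaw":50}
    - {"travel":[0,-45,0],"roll":0,"jaw":50}
    - {"travel":[0,-45,0],"roll":0,"jaw":50}
    - {"travel":[0,-45,0],"roll":0,"jaw":50}
    - {"travel":[0,-45,0],"roll":0,"jaw":50}
    - {"travel":[0,-30,0],"roll":0,"jaw":50}
    - {"travel":[0,-13,0],"roll":0,"jaw":50}

```text
clock: 11.15
tool_pos: [0.5658, 0.2203, 0.1916]
orientation: [-180.0, -0.0, 0.1]
force: [-0.3, 0.3, 0.6]
opening: 0.0501
gripper_force: 0.0
```

Call:
apply_moves:
  targets:
    - {"travel":[0,0,0],"roll":8.5,"jaw":50}
    - {"travel":[0,0,0],"roll":8.5,"jaw":50}
    - {"travel":[0,0,0],"roll":8.5,"jaw":50}
    - {"travel":[0,0,0],"roll":8.5,"jaw":50}
    - {"travel":[0,0,0],"roll":8.5,"jaw":50}
    - {"travel":[0,0,0],"roll":8.5,"jaw":50}
    - {"travel":[0,0,0],"roll":8.5,"jaw":50}
    - {"travel":[0,0,0],"roll":8.5,"jaw":50}
    - {"travel":[0,0,0],"roll":8.5,"jaw":50}
    - {"travel":[0,0,0],"roll":8.5,"jaw":50}

```text
clock: 12.15
tool_pos: [0.5659, 0.2168, 0.1915]
orientation: [-180.0, 0.0, -85.4]
force: [0.8, 0.1, 0.3]
opening: 0.0498
gripper_force: 0.0
```

Call:
apply_moves:
  targets:
    - {"travel":[0,0,0],"roll":7.4,"jaw":50}
    - {"travel":[0,0,20],"roll":0,"jaw":50}
    - {"travel":[0,0,20],"roll":0,"jaw":50}
    - {"travel":[0,0,20],"roll":0,"jaw":50}
    - {"travel":[0,0,0],"roll":0,"jaw":50}

```text
clock: 12.65
tool_pos: [0.5644, 0.216, 0.1288]
orientation: [179.8, -0.1, -92.5]
force: [-1.1, 0.0, 0.4]
opening: 0.0499
gripper_force: 0.0
```

Run:
```python
from h import *
o=ctrl.get_obs();print(o['tool_pos'],o['orientation'],o['joint_pos'],o['opening'])
a=snap('top','top3');b=snap('side','side3')
out=np.zeros((400,800,3),np.uint8)
out[:,:400]=cv2.resize(b[90:190,250:350],(400,400),interpolation=cv2.INTER_CUBIC)
out[:,400:]=cv2.resize(b[190:310,260:380],(400,400),interpolation=cv2.INTER_CUBIC)
cv2.imwrite('pics/c6.png',out[:,:,::-1])
```

```text
[0.56443446 0.21598979 0.1287657 ] [ 1.79785760e+02 -1.45983576e-01 -9.24589816e+01] [ 3.94225260e+01  1.99208703e+01 -1.71540119e+01 -4.28914758e-02
 -5.31820898e+01 -4.18559998e+01] 0.04990404027439277
```

View pics/c6.png

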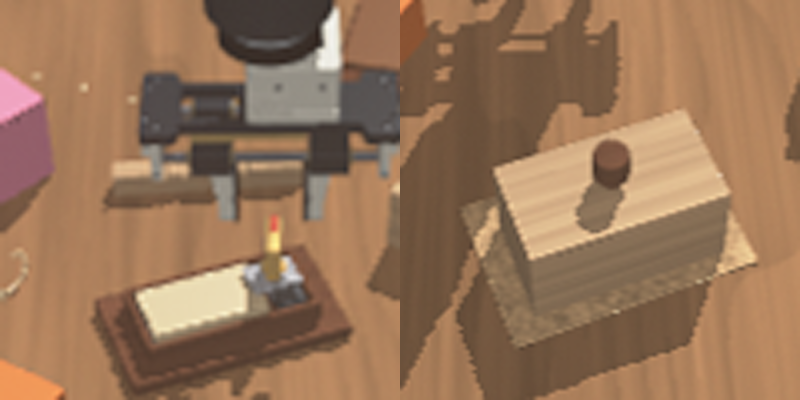

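Side view: the fingertips at crop (228,205) and (315,205) straddle the brass head at x≈272. The lid stands upright on the mat. I go down and grip the screw.

Call:
apply_moves:
  targets:
    - {"travel":[0,0,15],"roll":0,"jaw":50}
    - {"travel":[0,0,15],"roll":0,"jaw":50}
    - {"travel":[0,0,15],"roll":0,"jaw":45}
    - {"travel":[0,0,9],"roll":0,"jaw":40}
    - {"travel":[0,0,0],"roll":0,"jaw":30}
    - {"travel":[0,0,0],"roll":0,"jaw":20}
    - {"travel":[0,0,0],"roll":0,"jaw":14}
    - {"travel":[0,0,0],"roll":0,"jaw":5}
    - {"travel":[0,0,0],"roll":0,"jaw":5}
    - {"travel":[0,0,0],"roll":0,"jaw":5}

```text
clock: 13.75
tool_pos: [0.5668, 0.2178, 0.0778]
orientation: [-179.9, 0.1, -92.4]
force: [2.7, -0.9, 3.1]
opening: 0.012
gripper_force: 30.0
```

Call:
apply_moves:
  targets:
    - {"travel":[0,0,0],"roll":0,"jaw":5}
    - {"travel":[0,0,0],"roll":0,"jaw":5}
    - {"travel":[0,0,0],"roll":0,"jaw":5}

```text
clock: 14.05
tool_pos: [0.5667, 0.2178, 0.0777]
orientation: [-179.9, 0.0, -92.4]
force: [3.8, -1.8, 5.5]
opening: 0.0116
gripper_force: 30.0
```

Run:
```python
from h import *
o=ctrl.get_obs();print(o)
```

```text
{'clock': 14.05, 'joint_pos': array([ 39.45949376,  23.26883329, -20.00994495,   0.05032473,
       -46.61054543, -41.87267607]), 'qvel': array([-0.00920176, -0.06652265, -0.00579858,  0.01408305, -0.05309181,
       -0.01853959]), 'tau': array([ 1.51955612e+00, -5.17614698e+01,  1.95135087e+01,  3.53235304e+00,
       -6.80914856e-01, -4.83025418e-03]), 'tool_pos': array([0.56673573, 0.21779234, 0.07772869]), 'orientation': array([-1.79893140e+02,  4.65849839e-02, -9.23786034e+01]), 'force': array([ 3.84259375, -1.77247643,  5.54103886]), 'moment': array([-0.35183112, -1.2602336 ,  0.03231819]), 'gripper_force': 29.96614158153534, 'opening': 0.011563913902796616}
```

Now I turn it clockwise (+roll).

Call:
apply_moves:
  targets:
    - {"travel":[0,0,0],"roll":3,"jaw":5}
    - {"travel":[0,0,0],"roll":5,"jaw":5}
    - {"travel":[0,0,0],"roll":6,"jaw":5}
    - {"travel":[0,0,0],"roll":6,"jaw":5}
    - {"travel":[0,0,0],"roll":6,"jaw":5}
    - {"travel":[0,0,0],"roll":6,"jaw":5}
    - {"travel":[0,0,0],"roll":6,"jaw":5}
    - {"travel":[0,0,0],"roll":6,"jaw":5}
    - {"travel":[0,0,0],"roll":4,"jaw":5}
    - {"travel":[0,0,0],"roll":2,"jaw":5}

```text
clock: 15.05
tool_pos: [0.5652, 0.2186, 0.0777]
orientation: [179.9, 0.0, -142.5]
force: [-6.1, 4.1, 10.6]
opening: 0.0119
gripper_force: 30.0
```

Run:
```python
from h import *
o=ctrl.get_obs();print(o['orientation'],o['force'],o['moment'],o['tau'][5],o['tool_pos'])
```

```text
[ 1.79927627e+02  4.59927098e-02 -1.42531443e+02] [-6.14567166  4.12436079 10.61211711] [1.90377622 1.94738196 0.04842193] 0.024608244420960546 [0.56516254 0.21860824 0.07769663]
```

Call:
apply_moves:
  targets:
    - {"travel":[0,0,0],"roll":2,"jaw":5}
    - {"travel":[0,0,0],"roll":2,"jaw":5}
    - {"travel":[0,0,0],"roll":2,"jaw":5}
    - {"travel":[0,0,0],"roll":2,"jaw":5}
    - {"travel":[0,0,0],"roll":0,"jaw":5}

```text
clock: 15.55
tool_pos: [0.565, 0.2189, 0.0777]
orientation: [179.9, 0.0, -150.4]
force: [-6.2, 5.2, 10.2]
opening: 0.0118
gripper_force: 30.0
```

Run:
```python
from h import *
o=ctrl.get_obs();print(o['orientation'],o['force'],o['moment'],o['tau'][5],o['tool_pos'])
```

```text
[ 1.79902745e+02  3.98528107e-02 -1.50448878e+02] [-6.19025885  5.22106385 10.17988775] [ 2.26034479  2.31034433 -0.03018114] -0.4181081335991621 [0.56501243 0.21887187 0.07769426]
```

Call:
apply_moves:
  targets:
    - {"travel":[0,0,0],"roll":2,"jaw":5}
    - {"travel":[0,0,0],"roll":2,"jaw":5}
    - {"travel":[0,0,0],"roll":0,"jaw":5}
    - {"travel":[0,0,0],"roll":0,"jaw":5}

```text
clock: 15.95
tool_pos: [0.565, 0.219, 0.0777]
orientation: [179.9, 0.0, -154.3]
force: [-7.3, 6.5, 10.1]
opening: 0.0122
gripper_force: 30.3
```

Run:
```python
from h import *
o=ctrl.get_obs();print(o['orientation'],o['force'],o['moment'],o['tau'][5],o['tool_pos'])
```

```text
[ 1.79910821e+02  3.17454356e-02 -1.54317719e+02] [-7.32628795  6.47557214 10.13239138] [2.36901977 2.45978054 0.58797402] -0.6047156453132629 [0.56499599 0.2189812  0.07771942]
```

Call:
apply_moves:
  targets:
    - {"travel":[0,0,0],"roll":2,"jaw":5}
    - {"travel":[0,0,0],"roll":1.5,"jaw":5}
    - {"travel":[0,0,0],"roll":0,"jaw":5}
    - {"travel":[0,0,0],"roll":0,"jaw":5}
    - {"travel":[0,0,0],"roll":0,"jaw":5}

```text
clock: 16.45
tool_pos: [0.5648, 0.2189, 0.0777]
orientation: [179.9, 0.0, -157.8]
force: [-8.3, 5.7, 11.3]
opening: 0.0125
gripper_force: 31.9
```

Run:
```python
from h import *
o=ctrl.get_obs();print(o['orientation'],o['force'],o['moment'],o['tau'][5],o['opening'],o['tool_pos'])
```

```text
[ 1.79923107e+02  4.11804641e-04 -1.57783594e+02] [-8.2715169   5.72953907 11.33306889] [2.22577454 2.57713614 0.77036106] -0.8157891221344471 0.012450068871156466 [0.56480819 0.2188557  0.07768584]
```

It has seated: torque is 0.77 N m against 0.04 N m drag, held for 0.3 s. I back off to tool yaw about −63.

Call:
apply_moves:
  targets:
    - {"travel":[0,0,0],"roll":-3,"jaw":5}
    - {"travel":[0,0,0],"roll":-6,"jaw":5}
    - {"travel":[0,0,0],"roll":-6,"jaw":5}
    - {"travel":[0,0,0],"roll":-6,"jaw":5}
    - {"travel":[0,0,0],"roll":-6,"jaw":5}
    - {"travel":[0,0,0],"roll":-6,"jaw":5}
    - {"travel":[0,0,0],"roll":-6,"jaw":5}
    - {"travel":[0,0,0],"roll":-6,"jaw":5}
    - {"travel":[0,0,0],"roll":-6,"jaw":5}
    - {"travel":[0,0,0],"roll":-6,"jaw":5}

```text
clock: 17.45
tool_pos: [0.5664, 0.2177, 0.0777]
orientation: [-179.9, 0.0, -100.6]
force: [3.7, -0.9, 5.9]
opening: 0.0117
gripper_force: 29.9
```

Call:
apply_moves:
  targets:
    - {"travel":[0,0,0],"roll":-6,"jaw":5}
    - {"travel":[0,0,0],"roll":-6,"jaw":5}
    - {"travel":[0,0,0],"roll":-6,"jaw":5}
    - {"travel":[0,0,0],"roll":-6,"jaw":5}
    - {"travel":[0,0,0],"roll":-6,"jaw":5}
    - {"travel":[0,0,0],"roll":-5,"jaw":5}
    - {"travel":[0,0,0],"roll":-3,"jaw":5}
    - {"travel":[0,0,0],"roll":0,"jaw":5}
    - {"travel":[0,0,0],"roll":0,"jaw":5}
    - {"travel":[0,0,0],"roll":0,"jaw":5}

```text
clock: 18.45
tool_pos: [0.5679, 0.2179, 0.0778]
orientation: [-179.8, -0.0, -62.9]
force: [10.0, -2.7, 2.3]
opening: 0.0117
gripper_force: 29.9
```

Run:
```python
from h import *
o=ctrl.get_obs();print(o['orientation'],o['force'],o['moment'],o['tau'][5],o['opening'],o['gripper_force'],o['tool_pos'])
a=snap('top','top4');b=snap('side','side4')
out=np.zeros((400,800,3),np.uint8)
out[:,:400]=cv2.resize(b[90:190,250:350],(400,400),interpolation=cv2.INTER_CUBIC)
out[:,400:]=cv2.resize(a[130:250,220:420],(400,240),interpolation=cv2.INTER_CUBIC).repeat(1,0) if False else cv2.resize(a[120:260,240:380],(400,400),interpolation=cv2.INTER_CUBIC)
cv2.imwrite('pics/c7.png',out[:,:,::-1])
```

```text
[-1.79782609e+02 -4.14547723e-02 -6.28665175e+01] [10.04250603 -2.68771094  2.30433234] [-0.91655212 -3.31198988  0.01951515] -0.017106442828662694 0.011674576574206761 29.915660619735718 [0.56791971 0.21785316 0.07775305]
```

View pics/c7.png

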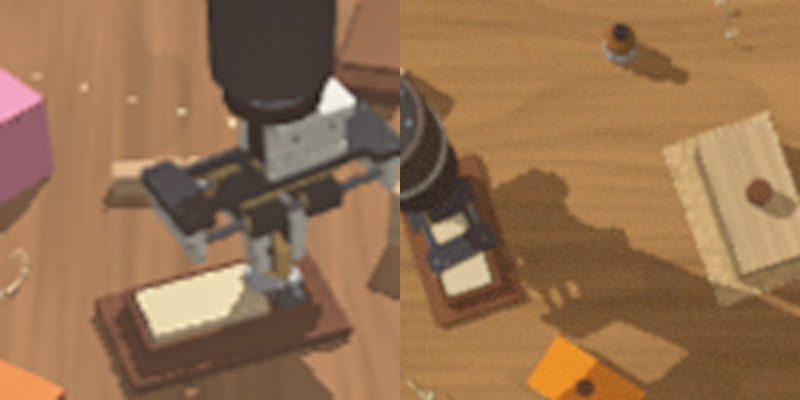

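The fingers hold the brass head at crop (285,250) with 30 N, at yaw −63, which is a screw value of about 1.43. The lid stands on the mat with its knob at (760,190). I hand the job in.

```bash
python3 -c "from plant import ctrl; print(ctrl.close_job())"
```

```text
the job is handed in; nothing more can be done
None
```

The job is handed in, with no verdict shown: the lid stands upright and released on the mat, the screw was seated and then backed off about 90° (tool yaw −63°, screw about 1.43 rad), and the fingers still grip its head at 30 N.

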